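# Scrape the sprue stubs off the painting stand

### The job

Take the scraper block from its sloping rest and use it to sweep all five metal sprue stubs off the painting stand into the aluminium tray at its side; only the scraper may touch the stubs, not the gripper. When the stand is clear, lean the scraper back on its rest as it was. Leave the clamp, drawer unit, loupe and vial undisturbed.

Things in the scene. Friction and masses are not known exactly. Their poses are not given: they have to be found in the camera images.
- stand: Grey plastic painting stand, fixed to the table: a flat rectangular plate on a foot. Plate 164 mm along its x, 150 mm along its y, top face 45 mm above the table, 10 mm thick. A low lip, 4 mm wide and 5 mm high, runs along its near (-x) edge (inner face at x = -78 mm); the other three edges are open. Origin: on the table under the plate's centre, z up.
- tray: Open aluminium catch tray, fixed, 170 mm along its x, 100 mm along its y, rim 30 mm high, walls and floor 3 mm. It stands under one of the stand's two y ends (either +y or -y), its inner edge tucked about 8 mm under the plate's edge; its axes are parallel to the stand's. Origin: centre of its underside.
- scraper: Scraper block, loose, 90 to 200 g: a flat T-shaped block 14 mm thick (its x) throughout. Black blade at the foot 60 mm wide (its y) and 32 mm high (its z); above it a pale wooden grip 40 mm wide, from z = 32 to z = 100 mm. Origin: centre of the blade's bottom face, z from the blade up through the grip. At the start it leans 27 degrees towards the rest's -x side.
- rest: Plywood sloping rest, fixed: base plate 110 x 76 mm, a ledge 76 mm wide and 24 mm deep and a back board 76 mm wide, both tilted 27 degrees; the back board reaches 48 mm up the slope from the ledge, on the underside (-x side) of the leaning scraper, and the ledge has no front lip. Origin: on the table, z up; the scraper's top leans towards -x. It stands on either side of the painting stand.
- rest_seat (a point): The point on the rest's ledge where the scraper's origin sits (20 mm in x and 22 mm in z from the rest's origin). The axes are the rest's; the seated scraper's z axis is (-sin 27 deg, 0, cos 27 deg) in them.
- clamp: Bystander: spring-loaded steel clamp, fixed, biting the plate's far (+x) edge within 22 mm of its middle; a stub lies close on either side of it. Origin: inner edge of its upper pad on the plate's top face, at stand x = 46 to 50 mm; pad and arms up to 24 mm along y; from there it runs out in +x for 104 mm, rising to 34 mm above the plate.
- unit: Bystander: clear plastic unit of four drawers with knobs, fixed, 150 mm deep (x), 130 mm wide (y), 170 mm high, knobs reach about 45 mm out of its -x front. Origin: centre of its underside. It stands on the other side of the painting stand from the rest.
- loupe: Bystander: stubby round aluminium magnifier loupe on a base, loose, 46 mm across, 50 mm high, at the stand's other y end, away from the tray. Origin: centre of its underside.
- vial: Bystander: cork-topped glass vial, loose, 22 mm across, 54 mm high, standing in front of the stand's near (-x) lip. Origin: centre of its underside.
- stub0: Loose cast-metal sprue stub, 18 x 13 x 8 mm, 13 g, lying on the stand's plate. Origin: centre of its underside.
- stub1: Loose cast-metal sprue stub, 18 x 13 x 8 mm, 13 g, lying on the stand's plate. Origin: centre of its underside.
- stub2: Loose cast-metal sprue stub, 18 x 13 x 8 mm, 13 g, lying on the stand's plate. Origin: centre of its underside.
- stub3: Loose cast-metal sprue stub, 18 x 13 x 8 mm, 13 g, lying on the stand's plate. Origin: centre of its underside.
- stub4: Loose cast-metal sprue stub, 18 x 13 x 8 mm, 13 g, lying on the stand's plate. Origin: centre of its underside.
Not all that is in view belongs to the job. Of the things like the tray, leave any that is red; of the rest the smaller one is meant.

How it is judged:
On the way, in this order (a step that is already met when the one before it is completed fails the run):
1. the scraper has been taken off its rest (distance between scraper and rest_seat above 0.08 m), for 0.2 s.
2. all five stubs lie in the tray while the scraper is off its rest (x of stub0 in the frame of tray between -0.085 and 0.085 m and y of stub0 in the frame of tray between -0.05 and 0.05 m and z of stub0 in the frame of tray between -0.005 and 0.028 m and x of stub1 in the frame of tray between -0.085 and 0.085 m and y of stub1 in the frame of tray between -0.05 and 0.05 m and z of stub1 in the frame of tray between -0.005 and 0.028 m and x of stub2 in the frame of tray between -0.085 and 0.085 m and y of stub2 in the frame of tray between -0.05 and 0.05 m and z of stub2 in the frame of tray between -0.005 and 0.028 m and x of stub3 in the frame of tray between -0.085 and 0.085 m and y of stub3 in the frame of tray between -0.05 and 0.05 m and z of stub3 in the frame of tray between -0.005 and 0.028 m and x of stub4 in the frame of tray between -0.085 and 0.085 m and y of stub4 in the frame of tray between -0.05 and 0.05 m and z of stub4 in the frame of tray between -0.005 and 0.028 m and distance between scraper and rest_seat above 0.08 m), for 0.2 s.
At the end, for the whole second after the job is handed in: All five stubs lie inside the tray (below its rim), and the scraper is released and at rest on its sloping rest: blade bottom centre within 15 mm of the seat, leaning 17 to 37 degrees from vertical, its width within 0.2 rad of the rest's width (x of stub0 in the frame of tray between -0.085 and 0.085 m and y of stub0 in the frame of tray between -0.05 and 0.05 m and z of stub0 in the frame of tray between -0.005 and 0.028 m and x of stub1 in the frame of tray between -0.085 and 0.085 m and y of stub1 in the frame of tray between -0.05 and 0.05 m and z of stub1 in the frame of tray between -0.005 and 0.028 m and x of stub2 in the frame of tray between -0.085 and 0.085 m and y of stub2 in the frame of tray between -0.05 and 0.05 m and z of stub2 in the frame of tray between -0.005 and 0.028 m and x of stub3 in the frame of tray between -0.085 and 0.085 m and y of stub3 in the frame of tray between -0.05 and 0.05 m and z of stub3 in the frame of tray between -0.005 and 0.028 m and x of stub4 in the frame of tray between -0.085 and 0.085 m and y of stub4 in the frame of tray between -0.05 and 0.05 m and z of stub4 in the frame of tray between -0.005 and 0.028 m and distance between scraper and rest_seat below 0.015 m and angle between scraper's own z axis and vertical between 0.3 and 0.64 rad and angle between the y axis of scraper and the y axis of rest, either way round below 0.2 rad and linear speed of scraper below 0.02 m/s); the robot touches nothing.
It fails at once if the gripper or arm touches a stub (contact force between any of the arm, the fingers and stub0 above 0.3 N or contact force between any of the arm, the fingers and stub1 above 0.3 N or contact force between any of the arm, the fingers and stub2 above 0.3 N or contact force between any of the arm, the fingers and stub3 above 0.3 N or contact force between any of the arm, the fingers and stub4 above 0.3 N).
It fails at once if the clamp is bumped (over 4 N) by the arm or the scraper (contact force between any of the arm, the fingers, scraper and clamp above 4 N).
It fails at once if the drawer unit is bumped (over 4 N) by the arm or the scraper (contact force between any of the arm, the fingers, scraper and unit above 4 N).
It fails at once if the loupe is moved over 20 mm or tipped (distance of loupe from where it was at the start of the episode above 0.02 m or angle between loupe's own z axis and vertical above 0.35 rad).
It fails at once if the vial is moved over 20 mm or tipped (distance of vial from where it was at the start of the episode above 0.02 m or angle between vial's own z axis and vertical above 0.35 rad).
It also fails if it takes over 67 s, if anything falls off the work surface, if the arm or the gripper's body presses on something with over 40 N, if the wrist force passes 120 N, or if a joint passes its speed limit or range.

### The arm

A 6-joint arm with a two-finger parallel gripper is mounted at the origin on the work surface. World frame = base frame: x ahead of the robot, y to its left, z up, the work surface at z = 0. Lengths are in m, angles in rad, forces in N, time in s.
With the tool pointing down it reaches from about 0.35 to 0.725 m from the base axis. Payload 6 kg.
Tool frame: the origin (TCP) lies at the very end of the fingers, on their centre line; the grasp point (between the pads) lies 19 mm behind it; z points along the fingers, y is the line along which they close (so a half turn about z gives the same grasp; the last joint's range is limited). The gripper opens to 85 mm and grips with 20 to 120 N. Pads are 22 mm wide; open, the fingers measure 114 mm over their backs; the gripper's body (76 mm by 85 mm) begins 54 mm behind the grasp point. The pads swing forward as they close: fully open they stand 13 mm farther back than shut.
Start: joints at [-0.813, 0.04, 0.085, 0, -1.615, -0.334], TCP at [0.247, -0.547, 0.231] pointing down, gripper open.
Joint ranges: [-2.56, 2.56], [-1.29, 2.01], [-1.08, 1.49], [-3.29, 1.98], [-2.81, -0.18], [-2.99, 2.99]. Speed limits (rad/s): [2.57, 2.57, 3.01, 3.14, 3.14, 3.14].

### API

Orientations are given as a 3x3 rotation matrix whose columns are the frame's x, y, z axes.
In Python, from station import readout, optics, arm gives the robot as it stands. The module is installed in compiled form; this text tells all that it offers.
- The arm moves only by the tool jog_arm, never from a script. Its argument "motion" is a list of rows, each an object with "grip": the opening, from 0 (shut) to 1 (fully open); "offset": the shift along the world's x, y, z in units of 100 cm (1.0 is 100 cm), a list of three; "turn": the turn about the world's z in units of 180 degrees (1.0 is 180 degrees). A call has 1 to 5 rows; each row is the pose to reach, as a shift and turn from the pose commanded when the call began, turning the shorter way round; what a row does not reach only later rows make up. A row lasts 1/10 s, in which the tool goes at most 50 mm and 8.59 degrees, less where a joint would pass 70% of its speed; a pose out of reach is approached as far as the arm can. A call with a number of a shift or a turn outside -1 to 1 is refused whole. A call with a gripper value outside its range is refused whole. The fingers move at their own pace and stop on an object; "force" is the grip in N (left out, the last holds). Time passes only in rows, so rows that repeat a pose let the fingers close. It gives the time, the measured TCP pose, the force, the opening and the grip force at its end, in the units of the state.
- readout.read_state(): the state, without advancing time (a new reading comes with each control period).
- optics.grab_frame(name): name is "side" or "top" or "wrist"; returns (picture, depth): 420x560x3 uint8, red, green, blue; 420x560 float32, m along the optical axis (not along the pixel's ray), 0 where there is no reading.
- optics.camera_model(name): a dict with "camera_matrix" (3x3 intrinsics, pixels), "k1" (the pictures are not rectified: a ray, as slopes to the right and down, at radius r is drawn at 1 + k1 r^2 times it, then the intrinsics apply), "view" (4x4, takes a point from world to camera coordinates). Camera axes: x right, y down, z forward; pixel columns grow to the right and rows downward; lengths in m; the calibration is good to about 2 mm. A picture is of the moment at which its call begins: read the wrist's pose just before it. camera_model takes no time and is no camera call; for the wrist camera it gives the pose at the moment of the call.
- arm.hand_in(): hands the job in; it is judged then, once.
The state is a dict: "time_s": time; "joints": joint angles; "joint_vel": joint speeds; "joint_torque": joint torques, N m; "position": TCP position; "tcp_rot": TCP orientation; "ft_force": force on the tool from outside, world axes, zero at the start; "wrist_torque": the same for the moment, N m; "gripper_width": opening from 0.0 (shut) to 1.0 (fully open); "finger_force": force on a finger pad.
Only numpy, scipy, OpenCV 4.12 (cv2) and the standard library are available. Lean on these libraries where they do the work, as an engineer would, in place of code of your own. Each camera call takes 0.05 s, during which the arm holds its last target. There are 200 camera calls.

## Working session

There is one attempt and no reset: what is moved stays moved. The work goes in short steps, Python scripts to look and compute and a tool call to move; the robot and the scene stay as the last step left them, time stands still between calls to the robot, and variables do not carry over. Pictures are saved under pics/ and viewed, at most 10 in all, crops included, and the job is handed in when it is done.

Besides the shell and the picture viewer there is one more tool, called after "Emit:" as a command line: name --argument value ..., lists and objects as JSON in quotes. jog_arm: Moves the arm, as the interface text tells. Shifts and turns lie within -1 to 1; 1 stands for 100 cm of shift or 180 degrees of turn. Its arguments: {"type":"object","properties":{"motion":{"type":"array"},"force":{"type":"number"}},"required":["motion"]}

```bash
mkdir -p pics; cat > h.py <<'E'
import numpy as np, cv2
from station import readout, optics, arm
def pts(name):
    m=optics.camera_model(name); p,d=optics.grab_frame(name)
    K=np.array(m["camera_matrix"]);V=np.array(m["view"])
    h,w=d.shape; u,v=np.meshgrid(np.arange(w),np.arange(h))
    uv=np.stack([u,v],-1).reshape(-1,1,2).astype(np.float64)
    n=cv2.undistortPoints(uv,K,np.array([m["k1"],0,0,0.])).reshape(h,w,2)
    c=np.dstack([n*d[...,None],d]); W=(c-V[:3,3])@V[:3,:3]
    W[d==0]=np.nan
    return p,d,W
E
python3 - <<'E'
from h import *
s=readout.read_state(); print({k:np.round(v,3).tolist() for k,v in s.items()})
for n in("top","side"):
    p,d,W=pts(n); cv2.imwrite(f"pics/{n}0.png",p[...,::-1]); np.savez(f"{n}0.npz",p=p,W=W)
    m=optics.camera_model(n);print(n,m["camera_matrix"],m["k1"],np.round(m["view"],3).tolist())
E
```

```text
{'time_s': 0.0, 'joints': [-0.813, 0.041, 0.084, -0.0, -1.615, -0.334], 'joint_vel': [0.001, 0.001, 0.0, 0.001, -0.0, 0.001], 'joint_torque': [-0.001, -36.82, 34.741, 6.932, -0.005, 0.0], 'position': [0.247, -0.547, 0.23], 'tcp_rot': [[-0.912, -0.411, -0.001], [-0.411, 0.912, 0.002], [0.0, 0.002, -1.0]], 'ft_force': [0.1, -0.26, -0.295], 'wrist_torque': [0.023, -0.022, -0.024], 'finger_force': 0.0, 'gripper_width': 0.997}
top [[464.61538016   0.         277.0266208 ]
 [  0.         464.61538016 214.30366405]
 [  0.           0.           1.        ]] 0.0005876738653265383 [[-0.025, -1.0, -0.013, 0.021], [-0.997, 0.026, -0.076, 0.507], [0.076, 0.011, -0.997, 1.061], [0.0, 0.0, 0.0, 1.0]]
side [[394.92096455   0.         276.73846349]
 [  0.         394.92096455 213.79535931]
 [  0.           0.           1.        ]] -0.03129785260724884 [[-0.879, -0.477, -0.008, 0.432], [-0.273, 0.517, -0.811, 0.174], [0.391, -0.711, -0.584, 0.731], [0.0, 0.0, 0.0, 1.0]]
```

View pics/top0.png

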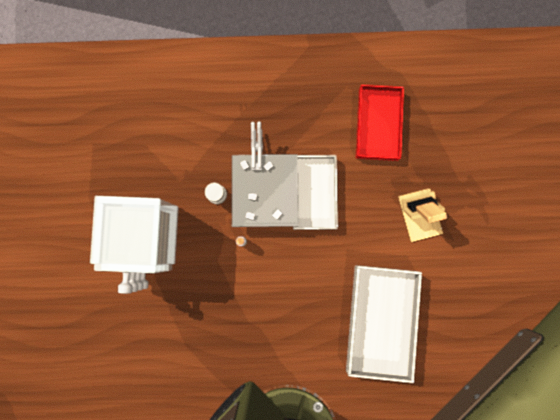

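View pics/side0.png

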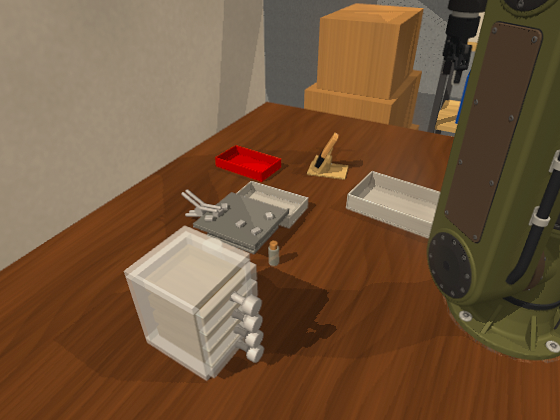

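Top view: candidate trays are red (381,122) – excluded, big pale (385,325) – larger, and small pale (317,192), tucked under the stand plate (265,190), so that one is the tray. The only scraper is the black blade and wooden grip at (427,207), on the rest at (422,215). The clamp is at (257,145), with stubs at (245,165), (268,167), (253,197), (250,216) and (278,214). The loupe is at (216,193), the vial at (241,241) and the drawer unit at (133,235).

```bash
python3 - <<'E'
from h import *
f=np.load("top0.npz");p=f["p"];W=f["W"];z=W[...,2]
def rect(m,zp=None):
    q=W[m][:,:2]; r=cv2.minAreaRect((q*1000).astype(np.float32)); return np.round(r[0],1),np.round(r[1],1),round(r[2],1),m.sum()
def box(u0,v0,u1,v1):
    b=np.zeros(z.shape,bool);b[v0:v1,u0:u1]=1;return b
b=box(228,148,302,232)
for lo,hi in((.035,.0485),):
    m=b&(z>lo)&(z<hi); m=cv2.morphologyEx(m.astype(np.uint8),cv2.MORPH_OPEN,np.ones((5,5)))>0
    print("plate",rect(m),np.nanmedian(z[m]))
t=box(298,150,342,232)&(z>.02)&(z<.036); print("tray rim",rect(t), np.nanmedian(z[t]))
b2=box(232,155,300,228)
print("hi z sample",np.round(z[190,232:300:6],4))
m=(b2&(z>.0485)&(p.min(-1)>185)).astype(np.uint8)
n,l,s,c=cv2.connectedComponentsWithStats(m)
for i in range(1,n):
    if s[i,4]>8: print("stub?",s[i].tolist(),np.round(np.nanmedian(W[l==i],0),4),rect(l==i))
m=box(245,118,268,175)&(z>.058); print("clamp",rect(m)); 
for v in range(120,172,4):
    k=np.where(box(245,v,268,v+1)[v]&(z[v]>.058))[0]
    if len(k): print(v,k.min(),k.max(),np.round(W[v,k].min(0),3),np.round(W[v,k].max(0),3))
r=box(395,180,455,245)
base=r&(z>.002)&(z<.016); print("base",rect(base),np.nanmedian(z[base]))
blk=r&(p.max(-1)<60)&(z>.015); print("black",rect(blk),np.round(np.nanmedian(W[blk],0),3),np.round([np.nanmin(W[blk],0),np.nanmax(W[blk],0)],3))
g=r&(z>.07); print("grip",rect(g),np.round(np.nanmax(W[g],0),3),np.round(np.nanmin(W[g],0),3))
print("loupe",rect(box(203,180,229,206)&(z>.03)),"vial",rect(box(234,233,250,250)&(z>.03)))
print("unit",rect(box(85,185,185,300)&(z>.15)),rect(box(85,185,185,300)&(z>.03)))
c=cv2.resize(p[140:250,220:450,::-1],(0,0),fx=3.4,fy=3.4,interpolation=cv2.INTER_CUBIC);cv2.imwrite("pics/crop1.png",c)
E
```

```text
plate (array([563.8,  33.9]), array([146.7, 158.3]), 89.0, np.int64(1673)) 0.045667613858097
tray rim (array([556.6, -86.4]), array([ 89.8, 168.1]), 88.4, np.int64(253)) 0.02961566547473271
hi z sample [-0.0005  0.0474  0.0472  0.0481  0.0462  0.0458  0.0461  0.0432  0.0483
  0.0461  0.0452  0.0101]
stub? [251, 155, 4, 13, 39] [0.6285 0.059  0.0598] (array([626.8,  60.3]), array([ 7.3, 28.7]), 89.5, np.int64(39))
stub? [256, 155, 5, 15, 45] [0.6197 0.0456 0.0586] (array([624.5,  47.8]), array([ 9.6, 31.8]), 88.2, np.int64(45))
stub? [241, 160, 8, 9, 42] [0.6213 0.0799 0.0535] (array([621.5,  80. ]), array([18.6, 12.2]), 24.8, np.int64(42))
stub? [264, 162, 9, 8, 42] [0.616  0.0256 0.054 ] (array([617.4,  26.3]), array([14. , 17.6]), 45.2, np.int64(42))
stub? [249, 194, 8, 6, 41] [0.5479 0.0614 0.0535] (array([546.9,  62.4]), array([16. , 11.8]), 88.5, np.int64(41))
stub? [273, 210, 9, 9, 43] [0.5057 0.0079 0.0539] (array([505.6,   7.7]), array([12.2, 17.1]), 50.8, np.int64(43))
stub? [246, 212, 9, 8, 44] [0.504  0.0689 0.0536] (array([504. ,  68.9]), array([16.4, 12.3]), 71.4, np.int
[... 652 characters left out ...]
]
168 254 260 [0.61  0.043 0.058] [0.611 0.057 0.063]
base (array([ 505.5, -338.5]), array([139.6, 153.3]), 87.5, np.int64(1616)) 0.004794943061377052
black (array([ 522.9, -320.9]), array([20.1, 58.1]), 17.1, np.int64(140)) [ 0.525 -0.313  0.043] [[ 0.507 -0.35   0.029]
 [ 0.537 -0.291  0.057]]
grip (array([ 495.7, -327.7]), array([35.8, 40.3]), 15.5, np.int64(337)) [ 0.517 -0.305  0.118] [ 0.476 -0.351  0.07 ]
loupe (array([560.2, 148.2]), array([40.1, 40.9]), 88.2, np.int64(273)) vial (array([447.4,  90.6]), array([19.4, 18.2]), 87.9, np.int64(70))
unit (array([442.7, 313.7]), array([132.6, 193. ]), 86.3, np.int64(5104)) (array([442.7, 313.5]), array([133. , 193.1]), 86.4, np.int64(6427))
```

View pics/crop1.png

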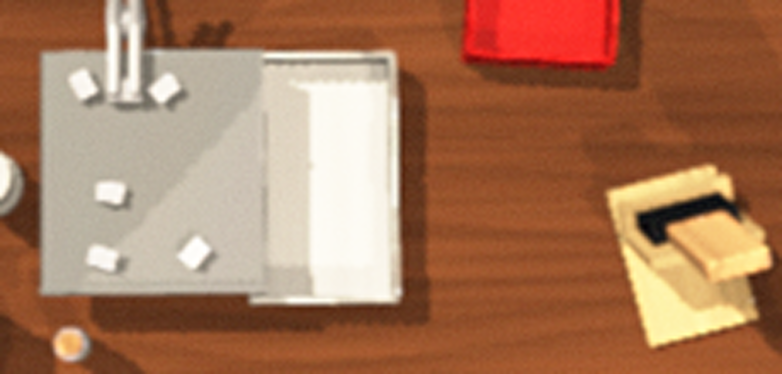

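The close crop confirms the choices: black blade with a wooden grip on the plywood rest, leaning toward world -x with yaw about 15°; the small pale tray is on the -y side. I'm moving above the scraper now.

Emit:
jog_arm --motion '[{"grip": 1,"offset": [0.05,0.045,0],"turn": -0.02},{"grip": 1,"offset": [0.09,0.08,0],"turn": -0.05},{"grip": 1,"offset": [0.13,0.115,0],"turn": -0.05},{"grip": 1,"offset": [0.165,0.15,0],"turn": -0.05},{"grip": 1,"offset": [0.2,0.18,0],"turn": -0.05}]'

```text
time_s: 0.6
position: [0.4335, -0.3779, 0.231]
tcp_rot: [[-0.965, -0.264, -0.0], [-0.264, 0.965, 0.0], [0.0, 0.0, -1.0]]
ft_force: [0.3, -0.1, 0.4]
gripper_width: 0.995
finger_force: 0.0
```

Emit:
jog_arm --motion '[{"grip": 1,"offset": [0.03,0.025,0],"turn": 0},{"grip": 1,"offset": [0.042,0.038,0],"turn": 0},{"grip": 1,"offset": [0.042,0.038,0],"turn": 0},{"grip": 1,"offset": [0.042,0.038,0],"turn": 0}]'

```text
time_s: 1.0
position: [0.4742, -0.3417, 0.231]
tcp_rot: [[-0.965, -0.264, -0.001], [-0.264, 0.965, 0.0], [0.001, 0.0, -1.0]]
ft_force: [-1.1, 0.4, -0.2]
gripper_width: 1.001
finger_force: 0.0
```

```bash
cat > m.py <<'E'
from h import *
import sys
s=readout.read_state(); R=np.array(s["tcp_rot"]); print("t",s["time_s"],np.round(s["position"],4),"yaw y",np.degrees(np.arctan2(R[1,1],R[0,1])).round(2),"j",np.round(s["joints"],2),s["gripper_width"])
E
python3 - <<'E'
import m
from h import *
p,d,W=pts("wrist"); cv2.imwrite("pics/w1.png",p[...,::-1]); np.savez("w1.npz",p=p,W=W)
z=W[...,2]; near=(abs(W[...,0]-.5)<.12)&(abs(W[...,1]+.33)<.1)
def rect(m):
    r=cv2.minAreaRect((W[m][:,:2]*1000).astype(np.float32)); return np.round(r[0],1),np.round(r[1],1),round(r[2],1),m.sum()
for lo,hi in((.003,.012),(.012,.03),(.03,.06),(.06,.09),(.09,.105),(.105,.12)):
    k=near&(z>lo)&(z<hi); k=cv2.morphologyEx(k.astype(np.uint8),cv2.MORPH_OPEN,np.ones((3,3)))>0
    print(lo,rect(k) if k.any() else None)
k=near&(p.max(-1)<60)&(z>.012)&(z<.07); print("black",rect(k))
E
```

```text
t 1.0 [ 0.4742 -0.3417  0.231 ] yaw y 105.3 j [-0.28 -0.    0.04  0.   -1.62 -1.02] 1.0014215625263232
0.003 (array([ 478. , -329.5]), array([66.3, 76.2]), 13.1, np.int64(3501))
0.012 (array([ 519.1, -319.9]), array([52.8, 76.2]), 12.9, np.int64(835))
0.03 (array([ 512.7, -321.6]), array([40.5, 75.6]), 12.3, np.int64(872))
0.06 (array([ 507.4, -322.5]), array([20.5, 75.8]), 13.8, np.int64(276))
0.09 (array([ 499.5, -325.7]), array([7.2, 2.6]), 19.5, np.int64(12))
0.105 (array([ 487.2, -327.9]), array([16.9, 39.7]), 13.4, np.int64(906))
black (array([ 520. , -320.8]), array([21.5, 57.3]), 13.5, np.int64(137))
```

View pics/w1.png

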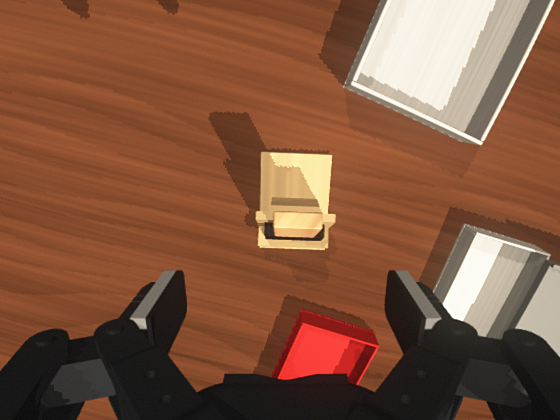

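The wrist view shows the rest and scraper at (297,215) with yaw about 13°; the grip top is at about (298,225), clear of other items.

Emit:
jog_arm --motion '[{"grip": 1,"offset": [0.019,0.014,-0.03],"turn": -0.012},{"grip": 1,"offset": [0.019,0.014,-0.06],"turn": -0.012},{"grip": 1,"offset": [0.019,0.014,-0.09],"turn": -0.012},{"grip": 1,"offset": [0.019,0.014,-0.09],"turn": -0.012}]'

```text
time_s: 1.45
position: [0.4905, -0.3274, 0.1363]
tcp_rot: [[-0.974, -0.225, -0.007], [-0.225, 0.974, 0.004], [0.006, 0.005, -1.0]]
ft_force: [0.4, 0.2, -0.9]
gripper_width: 0.999
finger_force: 0.0
```

```bash
python3 m.py
```

```text
t 1.45 [ 0.4905 -0.3274  0.1363] yaw y 103.01 j [-0.25  0.03 -0.1  -0.   -1.45 -1.09] 0.9989118958167724
```

Emit:
jog_arm --motion '[{"grip": 1,"offset": [0,0,-0.03],"turn": 0},{"grip": 1,"offset": [0,0,-0.063],"turn": 0},{"grip": 1,"offset": [0,0,-0.063],"turn": 0},{"grip": 1,"offset": [0,0,-0.063],"turn": 0}]'

```text
time_s: 1.85
position: [0.4935, -0.3288, 0.0803]
tcp_rot: [[-0.974, -0.226, 0.001], [-0.226, 0.974, -0.001], [-0.0, -0.002, -1.0]]
ft_force: [-0.1, 0.5, 1.0]
gripper_width: 0.998
finger_force: 0.0
```

```bash
python3 m.py
```

```text
t 1.85 [ 0.4935 -0.3288  0.0803] yaw y 103.08 j [-0.25  0.06 -0.18  0.   -1.34 -1.09] 0.9980312972320218
```

Emit:
jog_arm --motion '[{"grip": 1,"offset": [0,0.001,-0.005],"turn": 0},{"grip": 1,"offset": [0,0.001,-0.005],"turn": 0},{"grip": 0.3,"offset": [0,0.001,-0.005],"turn": 0},{"grip": 0.3,"offset": [0,0.001,-0.005],"turn": 0},{"grip": 0.3,"offset": [0,0.001,-0.005],"turn": 0}]' --force 60

```text
time_s: 2.35
position: [0.4937, -0.3266, 0.0737]
tcp_rot: [[-0.974, -0.227, 0.0], [-0.227, 0.974, -0.0], [-0.0, -0.0, -1.0]]
ft_force: [0.1, 0.6, -0.4]
gripper_width: 0.516
finger_force: 0.0
```

Emit:
jog_arm --motion '[{"grip": 0.3,"offset": [0,0,0],"turn": 0},{"grip": 0.3,"offset": [0,0,0],"turn": 0},{"grip": 0.3,"offset": [0,0,0],"turn": 0},{"grip": 0.3,"offset": [0,0,0],"turn": 0}]' --force 60

```text
time_s: 2.75
position: [0.4936, -0.3267, 0.0738]
tcp_rot: [[-0.974, -0.227, 0.0], [-0.227, 0.974, -0.0], [-0.0, -0.0, -1.0]]
ft_force: [-0.6, -0.4, 3.8]
gripper_width: 0.462
finger_force: 60.7
```

```bash
python3 m.py
```

```text
t 2.75 [ 0.4936 -0.3267  0.0738] yaw y 103.13 j [-0.25  0.06 -0.19  0.   -1.33 -1.1 ] 0.461697348464409
```

Emit:
jog_arm --motion '[{"grip": 0.3,"offset": [0,0,0.02],"turn": 0},{"grip": 0.3,"offset": [0,0,0.05],"turn": 0},{"grip": 0.3,"offset": [0,0,0.09],"turn": 0},{"grip": 0.3,"offset": [0.02,0.04,0.1],"turn": 0},{"grip": 0.3,"offset": [0.03,0.08,0.1],"turn": -0.03}]' --force 90

```text
time_s: 3.25
position: [0.5246, -0.2464, 0.175]
tcp_rot: [[-0.991, -0.131, 0.003], [-0.131, 0.991, -0.0], [-0.003, -0.001, -1.0]]
ft_force: [0.4, -0.0, -2.2]
gripper_width: 0.454
finger_force: 90.8
```

Emit:
jog_arm --motion '[{"grip": 0.3,"offset": [0.015,0.045,0],"turn": -0.03},{"grip": 0.3,"offset": [0.03,0.09,0],"turn": -0.05},{"grip": 0.3,"offset": [0.045,0.135,0],"turn": -0.05},{"grip": 0.3,"offset": [0.06,0.18,0],"turn": -0.05},{"grip": 0.3,"offset": [0.075,0.225,0],"turn": -0.05}]'

```text
time_s: 3.75
position: [0.5984, -0.0195, 0.1723]
tcp_rot: [[-1.0, 0.022, -0.001], [0.022, 1.0, 0.0], [0.001, 0.0, -1.0]]
ft_force: [1.4, -1.1, -1.5]
gripper_width: 0.451
finger_force: 90.6
```

```bash
python3 m.py
```

```text
t 3.75 [ 0.5984 -0.0195  0.1723] yaw y 88.73 j [ 0.3   0.04 -0.02 -0.   -1.51 -1.89] 0.45090641015012256
```

Emit:
jog_arm --motion '[{"grip": 0.3,"offset": [0.01,0.024,-0.02],"turn": 0},{"grip": 0.3,"offset": [0.01,0.024,-0.04],"turn": 0},{"grip": 0.3,"offset": [0.01,0.024,-0.04],"turn": 0},{"grip": 0.3,"offset": [0.01,0.024,-0.04],"turn": 0}]'

```text
time_s: 4.15
position: [0.6081, 0.002, 0.1328]
tcp_rot: [[-1.0, 0.022, -0.001], [0.022, 1.0, -0.001], [0.001, -0.001, -1.0]]
ft_force: [0.2, -0.1, -0.4]
gripper_width: 0.456
finger_force: 90.7
```

```bash
python3 - <<'E'
import m
from h import *
a,d,W=pts("wrist");np.savez("w2.npz",p=a,W=W)
b,_,WS=pts("side");np.savez("s2.npz",p=b,W=WS)
k=(b.max(-1)<60)&(WS[...,2]>.055)&(abs(WS[...,0]-.64)<.05)&(abs(WS[...,1])<.06)
print("black side",k.sum(),np.round(WS[k].min(0),4) if k.any() else 0,np.round(WS[k].max(0),4) if k.any() else 0)
o=np.vstack([cv2.resize(b[150:300,150:350],(560,420)),])
cv2.imwrite("pics/s2.png",np.hstack([cv2.resize(a,(400,300)),cv2.resize(b[140:260,160:320],(400,300))])[...,::-1])
E
```

```text
t 4.15 [0.6081 0.002  0.1328] yaw y 88.71 j [ 0.33  0.07 -0.06  0.   -1.44 -1.93] 0.45577786628803907
black side 2457 [ 0.59   -0.0597  0.078 ] [0.6473 0.0598 0.4092]
```

View pics/s2.png

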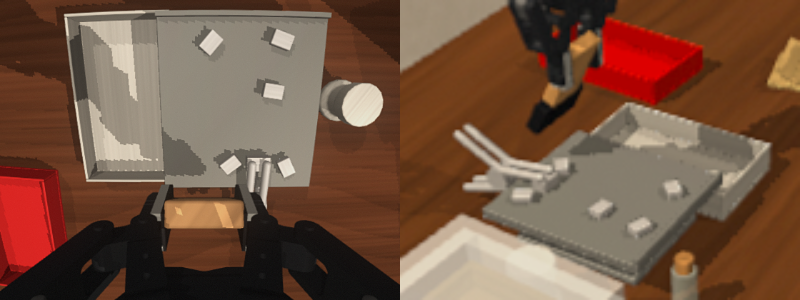

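The left (wrist) panel shows the scraper held and the stubs beside the clamp at about (232,164) and (287,168). The right (side) panel shows the blade still tilted about 27° above the plate.

```bash
python3 - <<'E'
import numpy as np,cv2
f=np.load("w2.npz");p=f["p"];W=f["W"];z=W[...,2]
on=(W[...,0]>.47)&(W[...,0]<.66)&(W[...,1]>-.05)&(W[...,1]<.12)
pl=on&(abs(z-.045)<.003); print("plate z",np.median(z[pl]),"x",np.percentile(W[pl][:,0],[.2,99.8]),"y",np.percentile(W[pl][:,1],[.2,99.8]))
m=(on&(z>.049)&(z<.0575)&(p.min(-1)>150)).astype(np.uint8);m=cv2.morphologyEx(m,cv2.MORPH_OPEN,np.ones((3,3)))
n,l,s,c=cv2.connectedComponentsWithStats(m)
for i in range(1,n):
    if s[i,4]>60:
        q=W[l==i]*1000; r=cv2.minAreaRect(q[:,:2].astype(np.float32));print(np.round(r[0],1),np.round(r[1],1),np.round(q.min(0),1),np.round(q.max(0),1),s[i,4])
k=(abs(W[...,1]-.05)<.03)&(W[...,0]>.59)&(z>.058)&(z<.08);q=W[k]*1000;print("clamp",np.percentile(q,[1,99],axis=0).round(1))
f=np.load("s2.npz");p=f["p"];W=f["W"]
k=(p.max(-1)<60)&(W[...,2]>.06)&(W[...,2]<.11)&(W[...,0]>.6);q=W[k]*1000
print(k.sum(),np.percentile(q,[1,99],axis=0).round(1))
E
```

```text
plate z 0.045548341293792496 x [0.48432217 0.64403967] y [-0.03757155  0.11208837]
[504.9  71.7] [17.4 12.7] [496.9  62.3  51.2] [513.1  81.   55.6] 584
[506.6  10.6] [12.4 17.3] [496.9   1.1  49.6] [516.4  19.9  56.2] 612
[548.3  65.5] [17.4 12.5] [541.6  56.5  51.5] [555.7  74.5  56.3] 528
[617.1  27.5] [12.8 17.8] [607.6  18.2  51.8] [626.6  36.9  55.3] 414
[616.2  51. ] [ 7.9 13.7] [609.3  47.1  53.8] [623.1  55.   57.2] 120
[621.3  82.3] [17.8 12.4] [611.6  73.6  51.7] [630.6  90.7  56.1] 406
clamp [[611.8  43.4  58.1]
 [646.2  64.   63. ]]
141 [[623.7 -25.1  78.3]
 [646.   34.2 109. ]]
```

Emit:
jog_arm --motion '[{"grip": 0.3,"offset": [0,0.003,-0.015],"turn": 0},{"grip": 0.3,"offset": [0,0.003,-0.03],"turn": 0},{"grip": 0.3,"offset": [0,0.003,-0.03],"turn": 0},{"grip": 0.3,"offset": [0,0.003,-0.03],"turn": 0}]'

```text
time_s: 4.65
position: [0.608, 0.0051, 0.1025]
tcp_rot: [[-1.0, 0.023, -0.001], [0.023, 1.0, -0.0], [0.001, -0.0, -1.0]]
ft_force: [-0.1, 0.0, -1.3]
gripper_width: 0.454
finger_force: 91.0
```

```bash
python3 m.py
```

```text
t 4.65 [0.608  0.0051 0.1025] yaw y 88.71 j [ 0.34  0.09 -0.1  -0.   -1.38 -1.93] 0.4541849159041367
```

Emit:
jog_arm --motion '[{"grip": 0.3,"offset": [-0.012,0,-0.001],"turn": 0},{"grip": 0.3,"offset": [-0.024,0,-0.001],"turn": 0},{"grip": 0.3,"offset": [-0.036,0,-0.001],"turn": 0},{"grip": 0.3,"offset": [-0.048,0,-0.001],"turn": 0},{"grip": 0.3,"offset": [-0.06,0,-0.001],"turn": 0}]'

```text
time_s: 5.15
position: [0.548, 0.0053, 0.1025]
tcp_rot: [[-1.0, 0.022, 0.0], [0.022, 1.0, 0.0], [-0.0, 0.0, -1.0]]
ft_force: [0.6, 0.2, -1.5]
gripper_width: 0.458
finger_force: 90.9
```

Emit:
jog_arm --motion '[{"grip": 0.3,"offset": [0,0,0],"turn": 0},{"grip": 0.3,"offset": [0.01,0,0.015],"turn": 0},{"grip": 0.3,"offset": [0.02,0,0.05],"turn": 0},{"grip": 0.3,"offset": [0.06,0.03,0.05],"turn": 0},{"grip": 0.3,"offset": [0.06,0.07,0.05],"turn": 0}]'

```text
time_s: 5.65
position: [0.6115, 0.0751, 0.1512]
tcp_rot: [[-1.0, 0.026, -0.001], [0.026, 1.0, -0.001], [0.0, -0.001, -1.0]]
ft_force: [-0.3, 0.3, -2.4]
gripper_width: 0.453
finger_force: 90.8
```

Emit:
jog_arm --motion '[{"grip": 0.3,"offset": [0,0.021,0],"turn": 0},{"grip": 0.3,"offset": [0,0.021,0],"turn": 0},{"grip": 0.3,"offset": [0,0.021,0],"turn": 0}]'

```text
time_s: 5.95
position: [0.6087, 0.0966, 0.1521]
tcp_rot: [[-1.0, 0.021, -0.0], [0.021, 1.0, -0.0], [0.0, -0.0, -1.0]]
ft_force: [-0.2, 0.0, -1.6]
gripper_width: 0.46
finger_force: 90.9
```

```bash
cat > st.py <<'E'
import m
from h import *
import sys
p,d,W=pts("wrist");z=W[...,2]
on=(W[...,0]>.47)&(W[...,0]<.66)&(W[...,1]>-.15)&(W[...,1]<.12)
k=(on&(z>.0495)&(z<.0575)&(p.min(-1)>140)).astype(np.uint8);k=cv2.morphologyEx(k,cv2.MORPH_OPEN,np.ones((3,3)))
n,l,s,c=cv2.connectedComponentsWithStats(k)
for i in range(1,n):
    if s[i,4]>40:
        q=W[l==i]*1000; r=cv2.minAreaRect(q[:,:2].astype(np.float32));print(np.round(r[0],1),np.round(r[1],1),s[i,4])
if len(sys.argv)>1: cv2.imwrite("pics/"+sys.argv[1],p[...,::-1])
E
python3 st.py
```

```text
t 5.95 [0.6087 0.0966 0.1521] yaw y 88.77 j [ 0.48  0.09 -0.01  0.   -1.47 -2.07] 0.45965175708936407
[482.8  34.9] [12.2  3.5] 95
[483.1  50.3] [3.5 9.6] 75
[483.5  80. ] [9.9 2.7] 70
[484.1 101.5] [2.9 8.5] 62
[482.3   5.8] [8.  2.8] 51
[481.7 -20.2] [8.  3.4] 56
[482.2 -10.4] [2.8 8. ] 50
[504.9  71.5] [17.8 12.8] 550
[506.7  10.7] [13.1 17.3] 483
[548.3  65.6] [17.8 12.6] 482
[567.3  33.8] [17.4 12.4] 423
[616.3  54.3] [13.5 20.8] 214
[621.1  82.2] [17.6 12.5] 367
```

Emit:
jog_arm --motion '[{"grip": 0.3,"offset": [0,0.001,-0.02],"turn": 0},{"grip": 0.3,"offset": [0,0.001,-0.04],"turn": 0},{"grip": 0.3,"offset": [0,0.001,-0.05],"turn": 0},{"grip": 0.3,"offset": [0,0.001,-0.05],"turn": 0},{"grip": 0.3,"offset": [0,0.001,-0.05],"turn": 0}]'

```text
time_s: 6.5
position: [0.6089, 0.0969, 0.1033]
tcp_rot: [[-1.0, 0.023, 0.001], [0.023, 1.0, 0.0], [-0.001, 0.0, -1.0]]
ft_force: [-0.8, -0.4, -0.8]
gripper_width: 0.452
finger_force: 91.1
```

Emit:
jog_arm --motion '[{"grip": 0.3,"offset": [-0.012,0,0],"turn": 0},{"grip": 0.3,"offset": [-0.024,0,0],"turn": 0},{"grip": 0.3,"offset": [-0.036,0,0],"turn": 0},{"grip": 0.3,"offset": [-0.048,0,0],"turn": 0},{"grip": 0.3,"offset": [-0.06,0,0],"turn": 0}]'

```text
time_s: 7.0
position: [0.5486, 0.0974, 0.1036]
tcp_rot: [[-1.0, 0.022, 0.002], [0.022, 1.0, 0.001], [-0.002, 0.001, -1.0]]
ft_force: [0.4, 0.1, -1.1]
gripper_width: 0.457
finger_force: 91.0
```

Emit:
jog_arm --motion '[{"grip": 0.3,"offset": [0,0,0],"turn": 0},{"grip": 0.3,"offset": [0.01,0,0.015],"turn": 0},{"grip": 0.3,"offset": [0.02,0,0.05],"turn": 0},{"grip": 0.3,"offset": [0.02,-0.01,0.08],"turn": 0.04},{"grip": 0.3,"offset": [0.02,-0.02,0.08],"turn": 0.08}]'

```text
time_s: 7.5
position: [0.5714, 0.0773, 0.1888]
tcp_rot: [[-0.973, -0.232, 0.009], [-0.232, 0.973, 0.002], [-0.009, -0.0, -1.0]]
ft_force: [0.5, 0.3, -1.0]
gripper_width: 0.454
finger_force: 90.8
```

```bash
python3 st.py
```

```text
t 7.5 [0.5714 0.0773 0.1888] yaw y 103.42 j [ 0.48 -0.03 -0.06  0.   -1.53 -1.82] 0.45438040075341485
[482.7  22.8] [ 3.  17.4] 89
[483.5  72. ] [18.1  2.7] 80
[506.7  10.5] [12.9 17.6] 371
[484.   99.5] [ 2.7 11.6] 53
[505.1  71.8] [18.2 12.9] 375
[548.3  65.8] [17.8 12.8] 337
[567.6  33.7] [17.8 12.7] 317
[565.2  87.5] [12.9 17.7] 315
[612.6  54.7] [17.7 17.7] 169
```

Emit:
jog_arm --motion '[{"grip": 0.3,"offset": [0,0,0],"turn": 0.045},{"grip": 0.3,"offset": [0,0,0],"turn": 0.09},{"grip": 0.3,"offset": [-0.005,0,0],"turn": 0.135},{"grip": 0.3,"offset": [-0.009,0,0],"turn": 0.18},{"grip": 0.3,"offset": [-0.009,0,0],"turn": 0.225}]'

```text
time_s: 8.05
position: [0.5594, 0.0775, 0.1822]
tcp_rot: [[-0.591, -0.807, -0.0], [-0.807, 0.591, 0.0], [0.0, 0.0, -1.0]]
ft_force: [-0.6, -0.7, -0.7]
gripper_width: 0.454
finger_force: 90.8
```

Emit:
jog_arm --motion '[{"grip": 0.3,"offset": [0,0,0],"turn": 0.045},{"grip": 0.3,"offset": [0,0,0],"turn": 0.09},{"grip": 0.3,"offset": [0,0,0],"turn": 0.135},{"grip": 0.3,"offset": [0,0,0],"turn": 0.18},{"grip": 0.3,"offset": [0,0,0],"turn": 0.193}]'

```text
time_s: 8.55
position: [0.5597, 0.0775, 0.182]
tcp_rot: [[-0.027, -1.0, -0.0], [-1.0, 0.027, -0.0], [0.0, 0.0, -1.0]]
ft_force: [0.1, 0.1, -0.5]
gripper_width: 0.453
finger_force: 90.8
```

Emit:
jog_arm --motion '[{"grip": 0.3,"offset": [0,0,-0.03],"turn": 0},{"grip": 0.3,"offset": [0,0,-0.05],"turn": 0},{"grip": 0.3,"offset": [0,0,-0.05],"turn": 0},{"grip": 0.3,"offset": [0,0,-0.05],"turn": 0}]'

```text
time_s: 8.95
position: [0.5598, 0.0772, 0.1327]
tcp_rot: [[-0.03, -1.0, -0.0], [-1.0, 0.03, -0.001], [0.001, 0.0, -1.0]]
ft_force: [-0.2, 1.1, 0.2]
gripper_width: 0.452
finger_force: 90.9
```

```bash
python3 m.py;python3 - <<'E'
from h import *
b,_,W=pts("side")
k=(b.max(-1)<60)&(W[...,2]>.05)&(W[...,2]<.115)&(abs(W[...,0]-.56)<.05)&(abs(W[...,1]-.1)<.06);q=W[k]*1000
print(k.sum(),np.percentile(q,[1,99],axis=0).round(1) if k.any() else 0)
E
```

```text
t 8.95 [0.5598 0.0772 0.1327] yaw y 178.29 j [ 0.49 -0.04 -0.18  0.   -1.44 -0.52] 0.4520235618257175
395 [[529.7  99.4  81.8]
 [587.4 120.8 110.8]]
```

Emit:
jog_arm --motion '[{"grip": 0.3,"offset": [0.002,0,-0.015],"turn": 0},{"grip": 0.3,"offset": [0.002,0,-0.03],"turn": 0},{"grip": 0.3,"offset": [0.002,0,-0.031],"turn": 0},{"grip": 0.3,"offset": [0.002,0,-0.031],"turn": 0}]'

```text
time_s: 9.4
position: [0.561, 0.0773, 0.1005]
tcp_rot: [[-0.029, -1.0, -0.002], [-1.0, 0.029, -0.0], [0.001, 0.002, -1.0]]
ft_force: [0.7, -0.5, -1.8]
gripper_width: 0.46
finger_force: 91.1
```

Emit:
jog_arm --motion '[{"grip": 0.3,"offset": [0,-0.015,0],"turn": 0},{"grip": 0.3,"offset": [0,-0.03,0],"turn": 0},{"grip": 0.3,"offset": [-0.001,-0.045,0],"turn": 0},{"grip": 0.3,"offset": [-0.001,-0.06,0],"turn": 0},{"grip": 0.3,"offset": [-0.001,-0.075,0],"turn": 0}]'

```text
time_s: 9.9
position: [0.5604, 0.0008, 0.1014]
tcp_rot: [[-0.029, -1.0, 0.0], [-1.0, 0.029, 0.0], [-0.0, -0.0, -1.0]]
ft_force: [0.1, -0.4, -1.4]
gripper_width: 0.461
finger_force: 90.9
```

Emit:
jog_arm --motion '[{"grip": 0.3,"offset": [0,-0.015,0],"turn": 0},{"grip": 0.3,"offset": [0,-0.03,0],"turn": 0},{"grip": 0.3,"offset": [-0.001,-0.045,0],"turn": 0},{"grip": 0.3,"offset": [-0.001,-0.06,0],"turn": 0},{"grip": 0.3,"offset": [-0.001,-0.075,0],"turn": 0}]'

```text
time_s: 10.4
position: [0.5595, -0.0739, 0.1015]
tcp_rot: [[-0.029, -1.0, 0.0], [-1.0, 0.029, -0.0], [0.0, -0.0, -1.0]]
ft_force: [0.6, 0.4, -1.8]
gripper_width: 0.456
finger_force: 90.8
```

Emit:
jog_arm --motion '[{"grip": 0.3,"offset": [0,-0.012,0],"turn": 0},{"grip": 0.3,"offset": [0,-0.015,0],"turn": 0},{"grip": 0.3,"offset": [0,-0.015,0],"turn": 0},{"grip": 0.3,"offset": [0,-0.015,0.03],"turn": 0},{"grip": 0.3,"offset": [0,-0.015,0.06],"turn": 0}]'

```text
time_s: 10.9
position: [0.5588, -0.0872, 0.161]
tcp_rot: [[-0.028, -1.0, -0.003], [-1.0, 0.028, -0.0], [0.0, 0.003, -1.0]]
ft_force: [-0.1, -0.9, -1.5]
gripper_width: 0.453
finger_force: 90.8
```

Emit:
jog_arm --motion '[{"grip": 0.3,"offset": [-0.02,0.04,0.01],"turn": 0},{"grip": 0.3,"offset": [-0.04,0.08,0.01],"turn": 0},{"grip": 0.3,"offset": [-0.04,0.12,0.01],"turn": 0},{"grip": 0.3,"offset": [-0.04,0.16,0.01],"turn": 0},{"grip": 0.3,"offset": [-0.04,0.165,0.01],"turn": 0}]'

```text
time_s: 11.4
position: [0.519, 0.0814, 0.1712]
tcp_rot: [[-0.024, -1.0, 0.0], [-1.0, 0.024, 0.001], [-0.001, 0.0, -1.0]]
ft_force: [-0.3, -0.9, -1.4]
gripper_width: 0.452
finger_force: 91.3
```

```bash
python3 m.py; python3 - <<'E'
from h import *
p,d,W=pts("top")
cv2.imwrite("pics/t3.png",np.hstack([cv2.resize(p[140:250,220:350],(400,340)),cv2.resize(pts("side")[0][150:260,170:330],(400,340))])[...,::-1])
E
```

```text
t 11.4 [0.519  0.0814 0.1712] yaw y 178.62 j [ 0.54 -0.16 -0.21 -0.   -1.51 -0.56] 0.45208517988963304
```

View pics/t3.png

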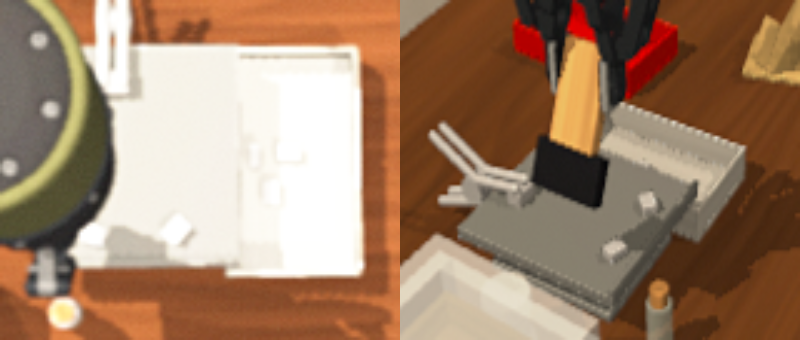

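Top (left) and side (right) views show three stubs lying in the tray and two remaining on the plate near the lip. Next is the near strip.

Emit:
jog_arm --motion '[{"grip": 0.3,"offset": [0.002,-0.005,-0.03],"turn": 0},{"grip": 0.3,"offset": [0.002,-0.005,-0.05],"turn": 0},{"grip": 0.3,"offset": [0.002,-0.005,-0.069],"turn": 0},{"grip": 0.3,"offset": [0.002,-0.005,-0.069],"turn": 0},{"grip": 0.3,"offset": [0.002,-0.005,-0.069],"turn": 0}]'

```text
time_s: 12.0
position: [0.5214, 0.0716, 0.1024]
tcp_rot: [[-0.03, -1.0, -0.0], [-1.0, 0.03, -0.0], [0.0, 0.0, -1.0]]
ft_force: [0.3, 0.9, -1.6]
gripper_width: 0.456
finger_force: 91.4
```

Emit:
jog_arm --motion '[{"grip": 0.3,"offset": [0,-0.015,0],"turn": 0},{"grip": 0.3,"offset": [0,-0.03,0],"turn": 0},{"grip": 0.3,"offset": [-0.001,-0.045,0],"turn": 0},{"grip": 0.3,"offset": [-0.001,-0.06,0],"turn": 0},{"grip": 0.3,"offset": [-0.001,-0.075,0],"turn": 0}]'

```text
time_s: 12.5
position: [0.5205, -0.004, 0.1026]
tcp_rot: [[-0.029, -1.0, 0.0], [-1.0, 0.029, 0.0], [-0.0, -0.0, -1.0]]
ft_force: [-0.4, 0.5, -0.0]
gripper_width: 0.452
finger_force: 91.4
```

Emit:
jog_arm --motion '[{"grip": 0.3,"offset": [0,-0.015,0],"turn": 0},{"grip": 0.3,"offset": [0,-0.03,0],"turn": 0},{"grip": 0.3,"offset": [-0.001,-0.045,0],"turn": 0},{"grip": 0.3,"offset": [-0.001,-0.06,0],"turn": 0},{"grip": 0.3,"offset": [-0.001,-0.075,0],"turn": 0}]'

```text
time_s: 13.0
position: [0.5192, -0.0791, 0.1021]
tcp_rot: [[-0.029, -1.0, -0.001], [-1.0, 0.029, -0.0], [0.0, 0.001, -1.0]]
ft_force: [1.4, 0.3, -0.6]
gripper_width: 0.457
finger_force: 91.2
```

Emit:
jog_arm --motion '[{"grip": 0.3,"offset": [0,-0.012,0],"turn": 0},{"grip": 0.3,"offset": [0,-0.015,0],"turn": 0},{"grip": 0.3,"offset": [0,-0.015,0],"turn": 0},{"grip": 0.3,"offset": [0,-0.015,0.03],"turn": 0},{"grip": 0.3,"offset": [0,-0.015,0.07],"turn": 0}]'

```text
time_s: 13.5
position: [0.5181, -0.0922, 0.1706]
tcp_rot: [[-0.028, -1.0, -0.005], [-1.0, 0.028, -0.0], [0.0, 0.005, -1.0]]
ft_force: [1.0, 0.6, -1.6]
gripper_width: 0.459
finger_force: 91.1
```

```bash
python3 st.py w4.png; python3 - <<'E'
from h import *
a=cv2.imread("pics/w4.png")
cv2.imwrite("pics/t4.png",np.hstack([cv2.resize(a,(400,340)),cv2.resize(pts("side")[0][150:260,170:330,::-1],(400,340))]))
E
```

```text
t 13.5 [ 0.5181 -0.0922  0.1706] yaw y 178.39 j [ 0.21 -0.15 -0.21 -0.   -1.52 -0.23] 0.458631717255173
```

View pics/t4.png

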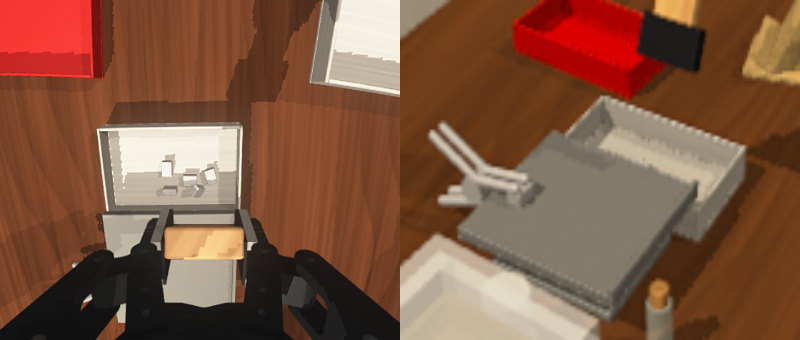

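The wrist panel shows all five stubs in the tray around (190,178), and the side panel shows the plate clear. Returning the scraper.

Emit:
jog_arm --motion '[{"grip": 0.3,"offset": [0,-0.03,0],"turn": -0.045},{"grip": 0.3,"offset": [0,-0.06,0],"turn": -0.09},{"grip": 0.3,"offset": [0,-0.09,0],"turn": -0.135},{"grip": 0.3,"offset": [0,-0.12,0],"turn": -0.18},{"grip": 0.3,"offset": [0,-0.15,0],"turn": -0.225}]'

```text
time_s: 14.1
position: [0.5195, -0.2432, 0.1719]
tcp_rot: [[-0.675, -0.738, -0.0], [-0.738, 0.675, 0.0], [0.0, 0.0, -1.0]]
ft_force: [-0.1, 0.4, -2.0]
gripper_width: 0.453
finger_force: 91.3
```

Emit:
jog_arm --motion '[{"grip": 0.3,"offset": [-0.01,-0.03,0],"turn": -0.045},{"grip": 0.3,"offset": [-0.02,-0.06,0],"turn": -0.09},{"grip": 0.3,"offset": [-0.024,-0.084,0],"turn": -0.135},{"grip": 0.3,"offset": [-0.024,-0.084,0],"turn": -0.18},{"grip": 0.3,"offset": [-0.024,-0.084,0],"turn": -0.193}]'

```text
time_s: 14.6
position: [0.4953, -0.3269, 0.1715]
tcp_rot: [[-0.975, -0.222, -0.001], [-0.222, 0.975, 0.001], [0.001, 0.001, -1.0]]
ft_force: [0.3, 0.3, -1.1]
gripper_width: 0.454
finger_force: 91.3
```

Emit:
jog_arm --motion '[{"grip": 0.3,"offset": [0,0,0],"turn": 0},{"grip": 0.3,"offset": [0,0,0],"turn": 0}]'

```text
time_s: 14.8
position: [0.4956, -0.3262, 0.172]
tcp_rot: [[-0.973, -0.229, -0.0], [-0.229, 0.973, 0.0], [0.0, 0.0, -1.0]]
ft_force: [-0.0, 0.7, -1.1]
gripper_width: 0.455
finger_force: 91.3
```

```bash
python3 m.py;python3 - <<'E'
from h import *
b,_,W=pts("side")
k=(b.max(-1)<60)&(W[...,2]>.05)&(W[...,2]<.15)&(abs(W[...,0]-.53)<.06)&(abs(W[...,1]+.32)<.06);q=W[k]*1000
print(k.sum(),np.percentile(q,[1,99],axis=0).round(1) if k.any() else 0)
E
```

```text
t 14.8 [ 0.4956 -0.3262  0.172 ] yaw y 103.24 j [-0.24  0.02 -0.04 -0.   -1.51 -1.1 ] 0.45471625389357556
65 [[ 505.2 -308.3  117.8]
 [ 526.8 -285.7  149.5]]
```

Emit:
jog_arm --motion '[{"grip": 0.3,"offset": [0,0,-0.03],"turn": 0},{"grip": 0.3,"offset": [0,0,-0.06],"turn": 0},{"grip": 0.3,"offset": [0,0,-0.085],"turn": 0},{"grip": 0.3,"offset": [0,0,-0.085],"turn": 0},{"grip": 0.3,"offset": [0,0,-0.085],"turn": 0}]'

```text
time_s: 15.35
position: [0.4957, -0.3267, 0.088]
tcp_rot: [[-0.974, -0.228, -0.0], [-0.228, 0.974, -0.001], [0.0, -0.001, -1.0]]
ft_force: [-0.1, 0.3, -0.9]
gripper_width: 0.453
finger_force: 91.3
```

```bash
python3 m.py
```

```text
t 15.35 [ 0.4957 -0.3267  0.088 ] yaw y 103.18 j [-0.24  0.05 -0.16  0.   -1.35 -1.1 ] 0.4533025832023642
```

Emit:
jog_arm --motion '[{"grip": 0.3,"offset": [-0.001,0,-0.006],"turn": 0},{"grip": 0.3,"offset": [-0.002,0,-0.01],"turn": 0},{"grip": 0.3,"offset": [-0.002,0,-0.013],"turn": 0},{"grip": 0.3,"offset": [-0.002,0,-0.013],"turn": 0},{"grip": 0.3,"offset": [-0.002,0,-0.013],"turn": 0}]'

```text
time_s: 15.85
position: [0.4935, -0.3267, 0.0745]
tcp_rot: [[-0.974, -0.227, 0.0], [-0.227, 0.974, -0.0], [-0.0, -0.0, -1.0]]
ft_force: [-0.0, 0.4, -2.1]
gripper_width: 0.456
finger_force: 91.3
```

```bash
python3 m.py
```

```text
t 15.85 [ 0.4935 -0.3267  0.0745] yaw y 103.12 j [-0.25  0.06 -0.18  0.   -1.33 -1.1 ] 0.4564720353080107
```

Pose matches the grasp pose to under 1 mm; release gently, then retreat upward.

Emit:
jog_arm --motion '[{"grip": 0.5,"offset": [0,0,0],"turn": 0},{"grip": 0.6,"offset": [0,0,0],"turn": 0},{"grip": 1,"offset": [0,0,0],"turn": 0},{"grip": 1,"offset": [0,0,0],"turn": 0},{"grip": 1,"offset": [0,0,0],"turn": 0}]' --force 30

```text
time_s: 16.35
position: [0.4935, -0.3266, 0.0744]
tcp_rot: [[-0.974, -0.227, 0.0], [-0.227, 0.974, 0.0], [-0.0, -0.0, -1.0]]
ft_force: [0.1, -0.3, 0.4]
gripper_width: 1.002
finger_force: 0.0
```

Emit:
jog_arm --motion '[{"grip": 1,"offset": [0,0,0],"turn": 0},{"grip": 1,"offset": [0,0,0.03],"turn": 0},{"grip": 1,"offset": [0,0,0.07],"turn": 0},{"grip": 1,"offset": [-0.02,-0.01,0.12],"turn": 0},{"grip": 1,"offset": [-0.02,-0.01,0.15],"turn": 0}]'

```text
time_s: 16.85
position: [0.4726, -0.3376, 0.2279]
tcp_rot: [[-0.974, -0.226, 0.002], [-0.226, 0.974, -0.002], [-0.002, -0.002, -1.0]]
ft_force: [1.0, -0.3, 0.8]
gripper_width: 0.997
finger_force: 0.0
```

Emit:
jog_arm --motion '[{"grip": 1,"offset": [0,0,0],"turn": 0},{"grip": 1,"offset": [0,0,0],"turn": 0},{"grip": 1,"offset": [0,0,0],"turn": 0}]'

```text
time_s: 17.15
position: [0.4732, -0.3362, 0.2227]
tcp_rot: [[-0.974, -0.227, -0.002], [-0.227, 0.974, 0.001], [0.002, 0.002, -1.0]]
ft_force: [-0.4, -0.7, -0.6]
gripper_width: 1.002
finger_force: 0.0
```

```bash
python3 - <<'E'
import m
from h import *
p,d,W=pts("wrist");z=W[...,2]; near=(abs(W[...,0]-.5)<.12)&(abs(W[...,1]+.33)<.1)
k=near&(z>.105)&(z<.12);r=cv2.minAreaRect((W[k][:,:2]*1000).astype(np.float32));print(r,k.sum())
t,_,_=pts("top");s,_,_=pts("side")
cv2.imwrite("pics/f.png",np.hstack([cv2.resize(t[110:260,200:460],(420,300)),cv2.resize(s[110:270,160:360],(380,300))])[...,::-1])
E
```

```text
t 17.15 [ 0.4732 -0.3362  0.2227] yaw y 103.12 j [-0.27 -0.01  0.02 -0.   -1.6  -1.07] 1.0017061247966768
((486.7445983886719, -328.2312316894531), (16.14356803894043, 39.32686233520508), 12.202357292175293) 954
```

View pics/f.png

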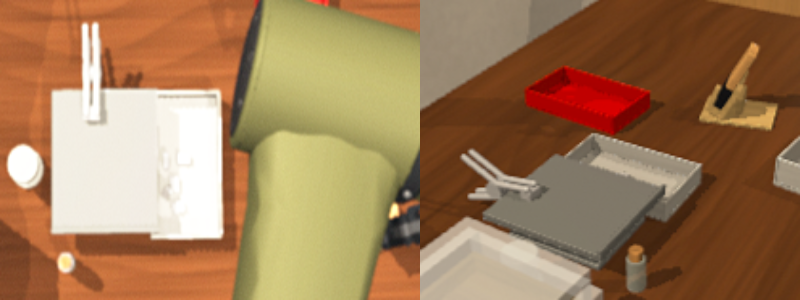

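The scraper sits on its rest with its top within 0.6 mm of where it started. The stand is clear, the stubs are in the tray, and the vial and loupe are in place.

```bash
python3 -c "
from station import arm
print(arm.hand_in())"
```

```text
the job is handed in; nothing more can be done
None
```

I swept all five stubs into the small pale tray, leaned the scraper back on its rest within about 1 mm of where it started, and handed the job in at about 17 s; the hand-in gave no verdict.

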